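Take two stacks of stripped-down parts apart and lay each part on its inspection place

TASK

The parts stripped from a suspension arm stand on the bench in two stacks. Take the stacks apart from the top down, one part at a time, and set each part gently, upright and centred on the printed ring of its own place: the lock nut with the blue collar in the round metal dish, the red bush on the yellow reject plate, the gold sleeve on the dark stone plate, the bearing on the blue pad and the black pulley on the wooden board. Do not tip any part over, and let go of everything at the end.

Things in the scene. Friction and masses are not known exactly. Their poses are not given: they have to be found in the camera images.
- nut_mid (a point): steel hex lock nut with a blue nylon collar on top, 22 mm tall in all: round flange 30 mm across and 4 mm thick at the bottom, then a hexagon 24 mm across flats and 15 mm tall, then the 21 mm round blue collar 3 mm tall; one pair of flats faces along its own +x and -x axis, the others along directions 60 and 120 degrees from it. About 80 g. It stands on top of one of the two stacks; upright at the start. This point is its centre, half-way up; z axis up
- bush_mid (a point): red round suspension bush with a steel inner tube, diameter 44 mm, 36 mm tall, about 110 g. It stands on the bearing or on the pulley; upright at the start. This point is its centre, half-way up; z axis up
- sleeve_mid (a point): gold-coloured round spacer sleeve with a dark hole, diameter 44 mm, 36 mm tall, about 200 g. It stands on whichever of bearing and pulley does not carry the bush; upright at the start. This point is its centre, half-way up; z axis up
- bearing_mid (a point): steel ball bearing with an green seal, diameter 62 mm, 24 mm tall, about 250 g. It is the foot of one stack, standing on the bench; upright at the start. This point is its centre, half-way up; z axis up
- pulley_mid (a point): black grooved belt pulley, diameter 62 mm, 24 mm tall, about 160 g. It is the foot of the other stack, standing on the bench; upright at the start. This point is its centre, half-way up; z axis up
- dish_spot (a point): round bare-metal parts dish, 120 mm across, floor 5 mm above the bench, with a low rim whose top is 9 mm above the bench and whose inner radius is 56 mm, dark printed ring in the middle. Place of the nut. Fixed to the bench. This point is the centre of the printed ring, on the surface that the part rests on; z axis up.
- reject_spot (a point): yellow square reject plate, 110 x 110 mm, 6 mm thick, flat, dark printed ring in the middle. Place of the red bush. Fixed to the bench. This point is the centre of the printed ring, on the surface that the part rests on; z axis up.
- stone_spot (a point): dark grey stone surface plate, 120 x 100 mm, 20 mm thick, flat, white printed ring in the middle. Place of the gold sleeve. Fixed to the bench. This point is the centre of the printed ring, on the surface that the part rests on; z axis up.
- pad_spot (a point): blue square plastic pad, 110 x 110 mm, 10 mm thick, flat, white printed ring in the middle. Place of the bearing. Fixed to the bench. This point is the centre of the printed ring, on the surface that the part rests on; z axis up.
- board_spot (a point): square wooden board, 110 x 110 mm, 18 mm thick, flat, dark printed ring in the middle. Place of the black pulley. Fixed to the bench. This point is the centre of the printed ring, on the surface that the part rests on; z axis up.

How it is judged:
At the end, for the whole second after the job is handed in: Each of the five parts rests released and still on its own place (nut in dish, bush on yellow plate, sleeve on stone, bearing on blue pad, pulley on wooden board), its centre within 14 mm sideways of the ring's centre, at its resting height within 5 mm, and upright within about 7 degrees (horizontal distance between nut_mid and dish_spot below 0.014 m and z of nut_mid in the frame of dish_spot between 0.006 and 0.016 m and angle between each of nut_mid, bush_mid, sleeve_mid, bearing_mid, pulley_mid's own z axis and vertical below 0.12 rad and linear speed of each of nut, bush, sleeve, bearing, pulley below 0.02 m/s and angular speed of each of nut, bush, sleeve, bearing, pulley below 0.2 rad/s and horizontal distance between bush_mid and reject_spot below 0.014 m and z of bush_mid in the frame of reject_spot between 0.013 and 0.023 m and horizontal distance between sleeve_mid and stone_spot below 0.014 m and z of sleeve_mid in the frame of stone_spot between 0.013 and 0.023 m and horizontal distance between bearing_mid and pad_spot below 0.014 m and z of bearing_mid in the frame of pad_spot between 0.007 and 0.017 m and horizontal distance between pulley_mid and board_spot below 0.014 m and z of pulley_mid in the frame of board_spot between 0.007 and 0.017 m); the robot touches nothing.
It fails at once if a part is tipped over (past 40 degrees) (angle between any of nut_mid, bush_mid, sleeve_mid, bearing_mid, pulley_mid's own z axis and vertical above 0.7 rad).
It fails at once if a part is dropped or flung onto its place (faster than 0.75 m/s within 40 mm of where it rests) ((distance between nut_mid and dish_spot below 0.051 m and linear speed of nut above 0.75 m/s) or (distance between bush_mid and reject_spot below 0.058 m and linear speed of bush above 0.75 m/s) or (distance between sleeve_mid and stone_spot below 0.058 m and linear speed of sleeve above 0.75 m/s) or (distance between bearing_mid and pad_spot below 0.052 m and linear speed of bearing above 0.75 m/s) or (distance between pulley_mid and board_spot below 0.052 m and linear speed of pulley above 0.75 m/s)).
It fails at once if a part is lifted with another still standing on it ((distance between bush_mid and bearing_mid below 0.036 m and height (world z) of bearing_mid above 0.024 m) or (distance between bush_mid and pulley_mid below 0.036 m and height (world z) of pulley_mid above 0.024 m) or (distance between sleeve_mid and bearing_mid below 0.036 m and height (world z) of bearing_mid above 0.024 m) or (distance between sleeve_mid and pulley_mid below 0.036 m and height (world z) of pulley_mid above 0.024 m) or (distance between nut_mid and bush_mid below 0.036 m and height (world z) of bush_mid above 0.054 m) or (distance between nut_mid and sleeve_mid below 0.036 m and height (world z) of sleeve_mid above 0.054 m)).
It also fails if it takes over 122 s, if anything falls off the work surface, if the arm or the gripper's body presses on something with over 40 N, if the wrist force passes 120 N, or if a joint passes its speed limit or range.

ROBOT

A 6-joint arm with a two-finger parallel gripper is mounted at the origin on the work surface. World frame = base frame: x ahead of the robot, y to its left, z up, the work surface at z = 0. Lengths are in m, angles in rad, forces in N, time in s.
With the tool pointing down it reaches from about 0.3 to 0.775 m from the base axis. Payload 14.6 kg.
Tool frame: the origin (TCP) lies midway between the tips of the shut fingers; the grasp point (between the pads) lies 19 mm behind it (ctrl.pinch_z is the distance from the TCP to the grasp point, in m); z points along the fingers, y is the line along which they close (so a half turn about z gives the same grasp; the last joint's range is limited). The gripper opens to 94 mm and grips with 3 to 60 N. Pads are 16 mm wide; open, the fingers measure 119 mm over their backs; the gripper's body (75 mm by 177 mm) begins 78 mm behind the grasp point.
Start: joints at [1.282, 0.3, 1.521, -0, 1.321, -0.067], TCP at [0.121, 0.537, 0.205] pointing down, gripper open.
Joint ranges: [-3.03, 3.03], [-0.79, 2.21], [0.23, 2.52], [-1.04, 4.18], [0, 3.07], [-2.55, 2.55]. Speed limits (rad/s): [2.22, 2.22, 2.57, 3.14, 3.14, 3.14].

INTERFACE

Orientations are given as [roll, pitch, yaw] about the fixed x, y, z axes, in that order (R = Rz(yaw) Ry(pitch) Rx(roll)).
In Python, from station import ctrl gives the robot as it stands.
- The arm moves only by the tool jog_arm, never from a script. Its argument "motion" is a list of rows, each a list of 7 numbers: the shift along the tool's x, y, z in m, then the turn, a rotation vector about the tool's x, y, z in rad, then the opening, from -1 (shut) to 1 (fully open). In form: [[tx, ty, tz, rx, ry, rz, gripper], ...]. A call has 1 to 5 rows; each row shifts and turns the commanded pose from where the row before left it, along the tool's axes as they then stand; what a row does not reach is not made up. A row lasts 1/10 s, in which the tool goes at most 50 mm and 8.59 degrees, less where a joint would pass 70% of its speed; a pose out of reach is approached as far as the arm can. A call is refused whole if a number of a shift passes 0.05 or a number of a turn 0.15, either way. A call with a gripper value outside its range is refused whole. The fingers move at their own pace and stop on an object; "squeeze" is the grip in N (left out, the last holds). Time passes only in rows, so rows that do not move let the fingers close. It gives the time, the measured TCP pose, the force, the opening and the grip force at its end, in the units of the state.
- ctrl.get_obs(): the state, without advancing time (a new reading comes with each control period).
- ctrl.camera(name): name is "scene" or "top" or "wrist"; returns the picture (480x640x3 uint8, red, green, blue); there is no depth.
- ctrl.camera_model(name): a dict with "intrinsics" (3x3 intrinsics, pixels), "rvec" (rotation vector, rad) and "tvec" (3), from world to camera coordinates, as OpenCV has them. Camera axes: x right, y down, z forward; pixel columns grow to the right and rows downward; lengths in m; the calibration is good to about 2 mm. A picture is of the moment at which its call begins: read the wrist's pose just before it. camera_model takes no time and is no camera call; for the wrist camera it gives the pose at the moment of the call.
- ctrl.hand_in(): hands the job in; it is judged then, once.
The state is a dict: "time_s": time; "qpos": joint angles; "joint_vel": joint speeds; "tau": joint torques, N m; "ee_pos": TCP position; "eef_rot": TCP orientation; "force": force on the tool from outside, world axes, zero at the start; "moment": the same for the moment, N m; "grip_width": finger opening in m; "grip_force": force on a finger pad.
Only numpy, scipy, OpenCV 4.12 (cv2) and the standard library are available. Lean on these libraries where they do the work, as an engineer would, in place of code of your own. Each camera call takes 0.05 s, during which the arm holds its last target. There are 200 camera calls.

## Working session

There is one attempt and no reset: what is moved stays moved. The work goes in short steps, Python scripts to look and compute and a tool call to move; the robot and the scene stay as the last step left them, time stands still between calls to the robot, and variables do not carry over. Pictures are saved under pics/ and viewed, at most 14 in all, crops included, and the job is handed in when it is done.

Besides the shell and the picture viewer there is one more tool, called after "Call:" as a command line: name --pt "numbers of a row" for each row, then --argument value for the rest. jog_arm: Moves the arm, as the interface text tells. Its arguments: {"type":"object","properties":{"motion":{"type":"array"},"squeeze":{"type":"number"}},"required":["motion"]}

```bash
mkdir -p pics
python3 - <<'E'
from station import ctrl
import cv2,numpy as np
o=ctrl.get_obs();print(o)
for n in("scene","top"):
    cv2.imwrite(f"pics/{n}0.png",ctrl.camera(n)[:,:,::-1])
    m=ctrl.camera_model(n);R=cv2.Rodrigues(np.array(m["rvec"]))[0];print(n,-R.T@np.array(m["tvec"]),m["intrinsics"][0],R[2])
print(ctrl.pinch_z)
E
```

```text
{'time_s': 0.0, 'qpos': array([ 1.28237745e+00,  3.00446855e-01,  1.52158966e+00, -3.09078984e-05,
        1.32072814e+00, -6.66097799e-02]), 'joint_vel': array([ 0.00101934,  0.00049054,  0.00142408, -0.00023453,  0.00090804,
       -0.00035114]), 'tau': array([ 1.86347620e-04, -5.31804156e+01, -3.52746892e+01,  7.08380900e-02,
        2.43949756e-02, -2.31026569e-06]), 'ee_pos': array([0.12093489, 0.5362582 , 0.20489601]), 'eef_rot': array([-3.14042126e+00, -4.81378179e-05,  2.91979120e+00]), 'force': array([-0.54702717,  0.06349049,  0.47721108]), 'moment': array([ 0.01474102,  0.02851378, -0.00452233]), 'grip_force': 0.0, 'grip_width': 0.09407562647218329}
scene [1.05544341 0.60509974 0.53190638] [497.5959578    0.         327.19136533] [-0.56134515 -0.66440829 -0.49340982]
top [ 0.35302226 -0.00396029  1.1474805 ] [614.51813027   0.         312.67158191] [ 0.19418564  0.01723828 -0.98081333]
0.0188
```

View pics/top0.png

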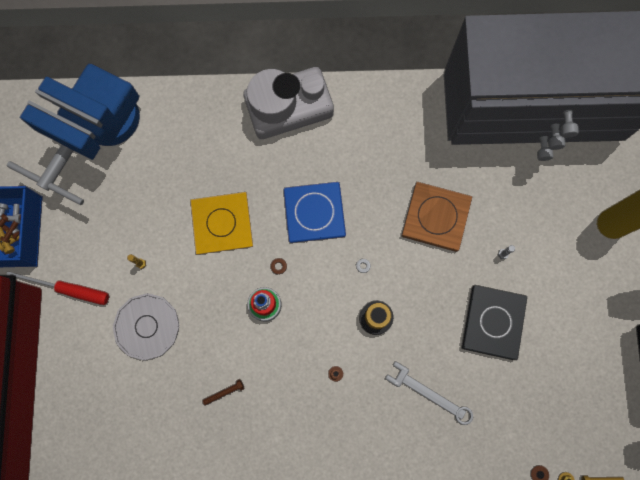

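View pics/scene0.png

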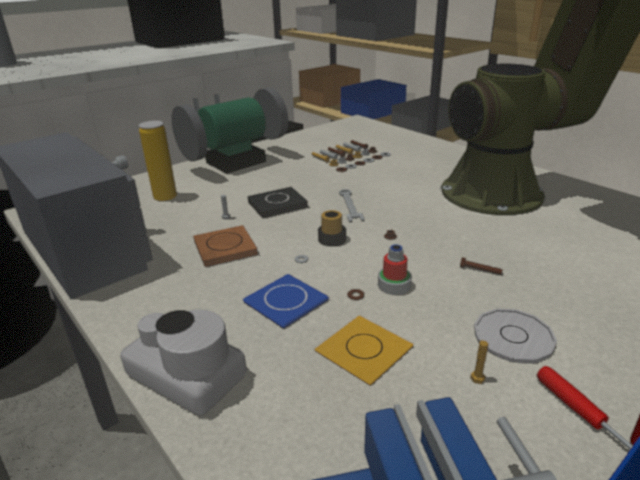

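The top view shows nut/red bush/bearing at about (263,304) and sleeve/pulley at (376,317). The rings are at dish (146,327), yellow (221,222), blue (314,211), board (437,215) and stone (496,322). Next I measure them all.

```bash
cat > h.py <<'E'
import cv2,numpy as np
from scipy.spatial.transform import Rotation as Ro
def cast(m,uv,z):
    K=np.array(m["intrinsics"]);R=cv2.Rodrigues(np.array(m["rvec"]))[0];t=np.array(m["tvec"]).ravel()
    c=-R.T@t;d=R.T@np.linalg.inv(K)@np.array([uv[0],uv[1],1.]);return c+d*(z-c[2])/d[2]
def ring(img,m,uv,z,r_px,white,h=None):
    """ring by local contrast in a window, ellipse fit"""
    h=h or int(r_px*1.35+3);u,v=map(int,uv);g=cv2.cvtColor(img,cv2.COLOR_RGB2GRAY)[v-h:v+h,u-h:u+h]
    g=cv2.resize(g,None,fx=4,fy=4,interpolation=cv2.INTER_CUBIC)
    d=cv2.morphologyEx(g,cv2.MORPH_TOPHAT if white else cv2.MORPH_BLACKHAT,np.ones((21,21)))
    _,b=cv2.threshold(d,0,255,cv2.THRESH_OTSU)
    cs,_=cv2.findContours(b,cv2.RETR_EXTERNAL,cv2.CHAIN_APPROX_NONE)
    e=cv2.fitEllipse(max(cs,key=lambda c:cv2.minEnclosingCircle(c)[1]))
    p=np.array(e[0])/4-0.375+[u-h,v-h]
    return p,np.array(e[1])/8,cast(m,p,z)
def delta(o,target,yaw=None):
    """shift in tool axes to bring TCP to target; turn about tool z"""
    R=Ro.from_euler('xyz',o["eef_rot"]);d=R.inv().apply(np.array(target)-o["ee_pos"])
    return np.round(d,4),None if yaw is None else round(-((yaw-o["eef_rot"][2]+np.pi/2)%np.pi-np.pi/2),3)
E
python3 - <<'E'
from h import *
from station import ctrl
img=ctrl.camera("top");m=ctrl.camera_model("top")
for n,uv,z,r,w in [("dish",(146,327),.005,12,0),("reject",(221,222),.006,15,0),("pad",(314,211),.010,20,1),("board",(437,215),.018,20,0),("stone",(496,322),.020,16,1)]:
    p,e,P=ring(img,m,uv,z,r,w);print(n,p.round(1),e.round(1),P.round(4))
hsv=cv2.cvtColor(img,cv2.COLOR_RGB2HSV)
def blob(n,lo,hi,box,z):
    x0,y0,x1,y1=box;k=cv2.inRange(hsv[y0:y1,x0:x1],lo,hi)
    pts=cv2.findNonZero(k);c,r=cv2.minEnclosingCircle(pts);c=np.array(c)+[x0,y0]
    print(n,len(pts),c,r,cast(m,c,z).round(4))
blob("collar",(95,80,60),(130,255,255),(245,285,282,322),.082)
blob("red",(0,130,60),(8,255,255),(240,280,290,330),.055)
blob("gold",(12,100,60),(30,255,255),(355,295,400,340),.058)
blob("black",(0,0,0),(180,255,60),(350,290,402,345),.018)
blob("green",(45,50,30),(90,255,255),(240,280,290,330),.024)
E
```

```text
dish [145.9 326.1] [11.4 12. ] [0.4424 0.3289 0.005 ]
reject [220.8 222.2] [14.6 15.2] [0.6382 0.1914 0.006 ]
pad [314.  211.1] [19.3 19.9] [0.6552 0.0123 0.01  ]
board [437.3 215. ] [19.2 20.2] [ 0.6403 -0.2204  0.018 ]
stone [495.5 321.5] [15.6 16.5] [ 0.4381 -0.3143  0.02  ]
collar 79 [260.31481457 299.87036991] 6.107563018798828 [0.4783 0.1075 0.082 ]
red 239 [262.474226   302.29381371] 12.550694465637207 [0.4771 0.1064 0.055 ]
gold 332 [377.91176414 315.19117737] 12.858499526977539 [ 0.45   -0.0982  0.058 ]
black 474 [375.43684196 317.95789528] 16.563310623168945 [ 0.4486 -0.0969  0.018 ]
green 171 [263.5714283 303.5714283] 15.135542869567871 [0.4782 0.1076 0.024 ]
```

The two stacks agree across their layers: A at about (0.478, 0.107) and B at about (0.4495, -0.0975). Ring heights and spacing look plausible. I now approach stack A.

Run:
```python
from h import *
from station import ctrl
o=ctrl.get_obs();print(delta(o,(.44,.09,.205)))
m=ctrl.camera_model("wrist");R=cv2.Rodrigues(np.array(m["rvec"]))[0];c=-R.T@np.array(m["tvec"]).ravel();T=Ro.from_euler('xyz',o["eef_rot"])
print(T.inv().apply(c-o["ee_pos"]),T.inv().apply(R[2]),m["intrinsics"][0])
```

```text
(array([-4.094e-01, -3.652e-01,  3.000e-04]), None)
[ 0.06821791 -0.00123933 -0.1797983 ] [-0.23685743 -0.00149339  0.97154327] [353.63628266   0.         323.88126148]
```

Call:
jog_arm --pt "-0.02 -0.015 0 0 0 0 1" --pt "-0.037 -0.0285 0 0 0 0 1" --pt "-0.037 -0.0285 0 0 0 0 1" --pt "-0.037 -0.0285 0 0 0 0 1" --pt "-0.037 -0.0285 0 0 0 0 1"

```text
time_s: 0.65
ee_pos: [0.2572, 0.3721, 0.2053]
eef_rot: [-3.141, -0.0, 2.92]
force: [1.2, 1.2, 0.4]
grip_width: 0.094
grip_force: 0.0
```

Call:
jog_arm --pt "-0.037 -0.0285 0 0 0 0 1" --pt "-0.037 -0.0285 0 0 0 0 1" --pt "-0.037 -0.0285 0 0 0 0 1" --pt "-0.037 -0.0285 0 0 0 0 1" --pt "-0.037 -0.0285 0 0 0 0 1"

```text
time_s: 1.15
ee_pos: [0.4065, 0.1923, 0.2055]
eef_rot: [3.141, 0.0, 2.92]
force: [0.6, 0.8, 0.0]
grip_width: 0.0938
grip_force: 0.0
```

Call:
jog_arm --pt "-0.037 -0.0285 0 0 0 0 1" --pt "-0.037 -0.0285 0 0 0 0 1" --pt "-0.016 -0.0125 0 0 0 0 1" --pt "0 0 0 0 0 0 1" --pt "0 0 0 0 0 0 1"

```text
time_s: 1.65
ee_pos: [0.4777, 0.1066, 0.2052]
eef_rot: [-3.141, -0.001, 2.919]
force: [1.3, 0.4, 0.2]
grip_width: 0.0937
grip_force: 0.0
```

Run:
```python
from h import *
from station import ctrl
o=ctrl.get_obs();m=ctrl.camera_model("wrist");img=ctrl.camera("wrist");print(o["ee_pos"],o["eef_rot"])
R=cv2.Rodrigues(np.array(m["rvec"]))[0];p=cv2.projectPoints(np.array([[.478,.107,.082]]),m["rvec"],m["tvec"],np.array(m["intrinsics"]),None)[0].ravel();print(p)
np.save("w1.npy",img);import pickle;pickle.dump(m,open("w1.pkl","wb"))
u,v=p.astype(int);u=min(max(u,100),540);v=min(max(v,100),380)
cv2.imwrite("pics/w1.png",cv2.resize(img[v-100:v+100,u-100:u+100,::-1],None,fx=3,fy=3));print(u-100,v-100)
```

```text
[0.47772082 0.10661164 0.20515869] [-3.14147364e+00 -7.93792152e-04  2.91911139e+00]
[326.32331895 232.17499324]
226 132
```

View pics/w1.png

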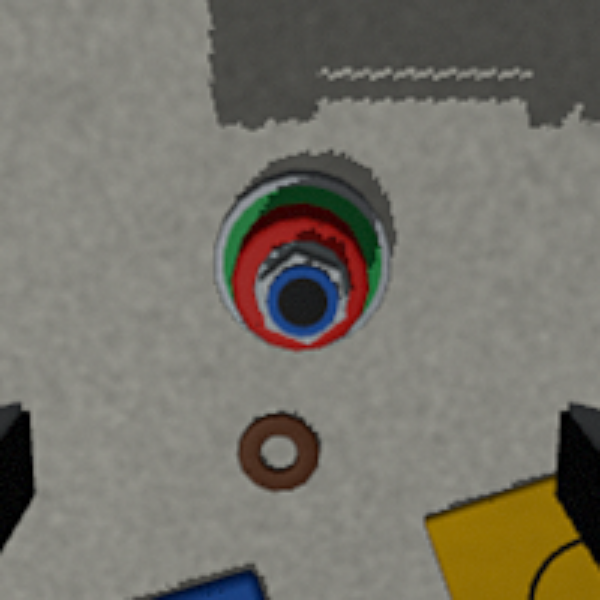

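The nut is seen almost centred under the gripper, at crop (302,300), which is pixel (327,232). A hexagon corner points up and another down in the picture, so two flats face the fingers. I zoom in to check the angle.

Run:
```python
from h import *
import pickle
img=np.load("w1.npy");m=pickle.load(open("w1.pkl","rb"))
hsv=cv2.cvtColor(img,cv2.COLOR_RGB2HSV)
k=cv2.inRange(hsv,(100,120,60),(125,255,255));k[:205]=0;k[260:]=0;k[:,:300]=0;k[:,352:]=0
pts=cv2.findNonZero(k);c,r=cv2.minEnclosingCircle(pts);print(c,r,cast(m,c,.082).round(4))
k=cv2.inRange(hsv,(0,150,60),(8,255,255));k[:190]=0;k[260:]=0
c,r=cv2.minEnclosingCircle(cv2.findNonZero(k));print(c,r,cast(m,c,.06))
cv2.imwrite("pics/w1z.png",cv2.resize(img[205:255,302:352,::-1],None,fx=12,fy=12,interpolation=cv2.INTER_CUBIC))
```

```text
(326.6083679199219, 231.70689392089844) 11.855670928955078 [0.4776 0.1073 0.082 ]
(325.5795593261719, 226.10511779785156) 22.606657028198242 [0.47701073 0.10661949 0.06      ]
```

View pics/w1z.png

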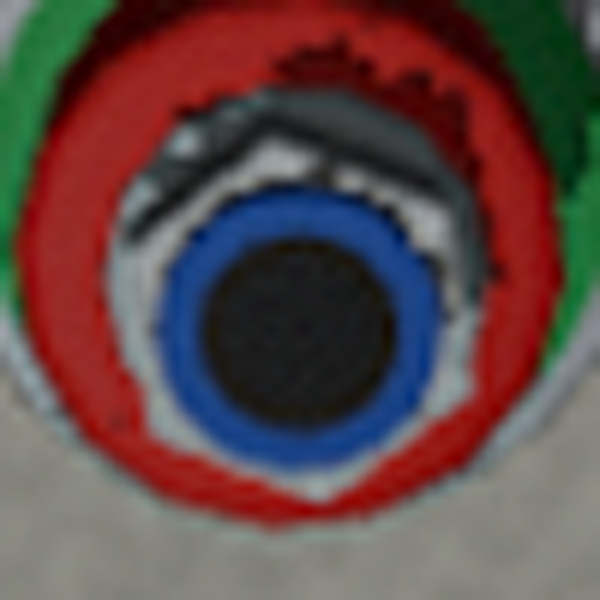

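Corner-to-corner axis runs from (270,135) to (318,500), so the hexagon is turned about 8° counter-clockwise. I turn the tool by rz = -0.14 and descend.

Call:
jog_arm --pt "0 0.0005 0.02 0 0 -0.07 0.6" --pt "0 0 0.04 0 0 -0.07 0.3" --pt "0 0 0.04 0 0 0 0.2" --pt "0 0 0.027 0 0 0 0.0" --pt "0 0 0.011 0 0 0 0.0" --squeeze 15

```text
time_s: 2.2
ee_pos: [0.4765, 0.1078, 0.0654]
eef_rot: [-3.141, -0.003, 3.061]
force: [0.4, -0.3, 0.7]
grip_width: 0.0575
grip_force: 0.0
```

Call:
jog_arm --pt "0 0 0 0 0 0 -0.1" --pt "0 0 0 0 0 0 -0.2" --pt "0 0 0 0 0 0 -0.35" --pt "0 0 0 0 0 0 -0.45" --pt "0 0 0 0 0 0 -0.5"

```text
time_s: 2.7
ee_pos: [0.4786, 0.107, 0.0682]
eef_rot: [3.141, 0.001, 3.06]
force: [-0.4, 0.3, 0.7]
grip_width: 0.0237
grip_force: 0.4
```

Call:
jog_arm --pt "0 0 0 0 0 0 -0.6" --pt "0 0 0 0 0 0 -0.7" --pt "0 0 0 0 0 0 -0.8" --pt "0 0 0 0 0 0 -0.8" --pt "0 0 0 0 0 0 -0.8"

```text
time_s: 3.2
ee_pos: [0.4786, 0.107, 0.0682]
eef_rot: [3.141, 0.001, 3.06]
force: [-1.7, 1.5, 6.3]
grip_width: 0.0236
grip_force: 15.0
```

Call:
jog_arm --pt "0 0 -0.01 0 0 0 -0.8" --pt "0 0 -0.025 0 0 0 -0.8" --pt "0 0 -0.03 0 0 0 -0.8" --pt "0.004 0.018 -0.01 0 0 0 -0.8" --pt "0.009 0.036 0 0 0 0 -0.8"

```text
time_s: 3.7
ee_pos: [0.4707, 0.1613, 0.1449]
eef_rot: [3.141, 0.003, 3.057]
force: [0.7, 0.1, -0.3]
grip_width: 0.0241
grip_force: 15.0
```

Call:
jog_arm --pt "0.01 0.04 0 0 0 0 -0.8" --pt "0.01 0.04 0 0 0 0 -0.8" --pt "0.01 0.04 0 0 0 0 -0.8" --pt "0.007 0.03 0 0 0 0 -0.8" --pt "0.004 0.014 0 0 0 0 -0.8"

```text
time_s: 4.2
ee_pos: [0.4415, 0.3306, 0.1428]
eef_rot: [3.142, -0.0, 3.062]
force: [0.5, -1.0, -0.2]
grip_width: 0.024
grip_force: 15.0
```

Call:
jog_arm --pt "0 0 0 0 0 0 -0.8" --pt "0 0 0 0 0 0 -0.8" --pt "0 0 0 0 0 0 -0.8"

```text
time_s: 4.5
ee_pos: [0.4426, 0.3274, 0.1426]
eef_rot: [-3.141, 0.0, 3.058]
force: [-0.6, -0.4, -0.8]
grip_width: 0.0242
grip_force: 15.0
```

Run:
```python
from h import *
from station import ctrl
o=ctrl.get_obs();m=ctrl.camera_model("wrist");img=ctrl.camera("wrist");print(o["ee_pos"],o["eef_rot"])
p=cv2.projectPoints(np.array([[.4424,.3289,.005]]),m["rvec"],m["tvec"],np.array(m["intrinsics"]),None)[0].ravel();print(p)
np.save("w2.npy",img);print(delta(o,(.4424,.3289,.0142)))
cv2.imwrite("pics/w2.png",img[:,:,::-1])
```

```text
[0.44261679 0.32740505 0.1426019 ] [-3.14141946e+00  2.59733193e-05  3.05849833e+00]
[327.39321647 228.33865895]
(array([0.0003, 0.0015, 0.1284]), None)
```

View pics/w2.png

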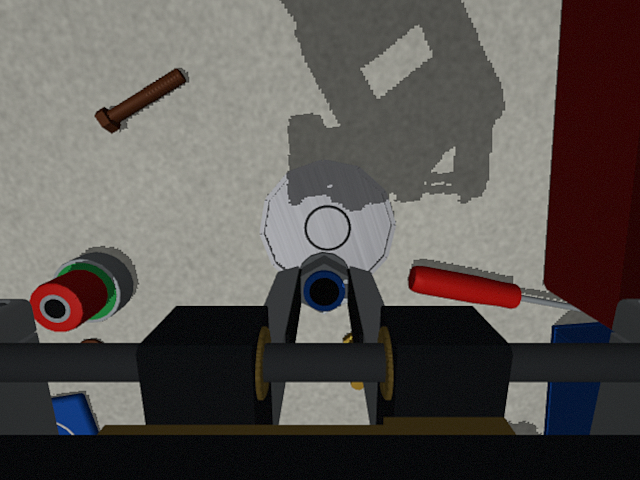

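The printed ring is at (327,228), exactly where predicted, and the nut is held upright at (323,290). I lower it.

Call:
jog_arm --pt "0 0.0015 0.03 0 0 0 -0.8" --pt "0 0 0.04 0 0 0 -0.8" --pt "0 0 0.03 0 0 0 -0.8" --pt "0 0 0.015 0 0 0 -0.8" --pt "0 0 0.006 0 0 0 -0.8"

```text
time_s: 5.05
ee_pos: [0.4423, 0.3293, 0.0205]
eef_rot: [-3.141, -0.001, 3.059]
force: [0.5, -0.3, 0.2]
grip_width: 0.0236
grip_force: 15.0
```

Call:
jog_arm --pt "0 0 0.003 0 0 0 -0.8" --pt "0 0 0.002 0 0 0 -0.8" --pt "0 0 0 0 0 0 -0.8" --pt "0 0 0 0 0 0 -0.8"

```text
time_s: 5.45
ee_pos: [0.4427, 0.3303, 0.0173]
eef_rot: [3.141, 0.001, 3.06]
force: [0.2, -0.4, -0.3]
grip_width: 0.0237
grip_force: 15.0
```

Call:
jog_arm --pt "0 -0.0005 0.001 0 0 0 -0.8" --pt "0 -0.0005 0.001 0 0 0 -0.8" --pt "0 0 0.001 0 0 0 -0.8" --pt "0 0 0 0 0 0 -0.8"

```text
time_s: 5.85
ee_pos: [0.4422, 0.329, 0.0133]
eef_rot: [-3.141, -0.0, 3.06]
force: [0.3, 0.1, -0.6]
grip_width: 0.0237
grip_force: 15.0
```

Call:
jog_arm --pt "0 0 0.001 0 0 0 -0.8" --pt "0 0 0 0 0 0 -0.8" --pt "0 0 0 0 0 0 -0.8"

```text
time_s: 6.15
ee_pos: [0.4423, 0.3291, 0.0132]
eef_rot: [-3.142, 0.0, 3.06]
force: [-4.4, -3.6, 9.7]
grip_width: 0.0238
grip_force: 15.0
```

The nut touches the dish floor (9.7 N), so I release it, then go back for the bush.

Call:
jog_arm --pt "0 0 0 0 0 0 -0.4" --pt "0 0 0 0 0 0 -0.15" --pt "0 0 0 0 0 0 -0.05" --pt "0 0 0 0 0 0 -0.05" --pt "0 0 -0.01 0 0 0 -0.05"

```text
time_s: 6.65
ee_pos: [0.4417, 0.3287, 0.0217]
eef_rot: [-3.14, -0.002, 3.06]
force: [0.4, -0.2, 0.6]
grip_width: 0.0447
grip_force: 0.0
```

Call:
jog_arm --pt "0 0 -0.03 0 0 0 0.2" --pt "0 0 -0.045 0 0 0 0.5" --pt "0 0 -0.035 0 0 0 0.5" --pt "-0.006 -0.026 0 0 0 0 0.5" --pt "-0.0095 -0.039 0 0 0 0 0.5"

```text
time_s: 7.15
ee_pos: [0.4526, 0.2635, 0.1342]
eef_rot: [3.14, 0.002, 3.062]
force: [0.3, -0.4, -1.1]
grip_width: 0.0703
grip_force: 0.0
```

Call:
jog_arm --pt "-0.0095 -0.039 0 0 0 0 0.5" --pt "-0.0095 -0.039 0 0 0 0 0.5" --pt "-0.0095 -0.039 0 0 0 0 0.5" --pt "-0.0065 -0.0265 0 0 0 0 0.5" --pt "-0.0025 -0.01 0 0 0 0 0.5"

```text
time_s: 7.65
ee_pos: [0.4776, 0.105, 0.1332]
eef_rot: [-3.142, 0.001, 3.058]
force: [-0.7, 0.3, 0.0]
grip_width: 0.0708
grip_force: 0.0
```

Call:
jog_arm --pt "0 0 0 0 0 0 0.5" --pt "0 0 0 0 0 0 0.5" --pt "0 0 0 0 0 0 0.5"

```text
time_s: 7.95
ee_pos: [0.4771, 0.1081, 0.1325]
eef_rot: [3.141, -0.0, 3.061]
force: [0.2, 0.1, 0.6]
grip_width: 0.0709
grip_force: 0.0
```

Run:
```python
from h import *
from station import ctrl
o=ctrl.get_obs();m=ctrl.camera_model("wrist");img=ctrl.camera("wrist");print(o["ee_pos"],o["eef_rot"])
hsv=cv2.cvtColor(img,cv2.COLOR_RGB2HSV)
k=cv2.inRange(hsv,(0,0,120),(180,80,255));np.save("w3.npy",img)
p=cv2.projectPoints(np.array([[.4775,.107,.06]]),m["rvec"],m["tvec"],np.array(m["intrinsics"]),None)[0].ravel();print(p)
u,v=p.astype(int);cv2.imwrite("pics/w3.png",cv2.resize(img[v-60:v+60,u-80:u+80,::-1],None,fx=4,fy=4))
t=ctrl.camera("top");x=cv2.resize(t[285:365,105:185,::-1],None,fx=6,fy=6);cv2.imwrite("pics/t3.png",x)
```

```text
[0.47706844 0.10810996 0.13249949] [ 3.14148686e+00 -7.00675351e-05  3.06113858e+00]
[324.60680481 247.91057776]
```

View pics/w3.png

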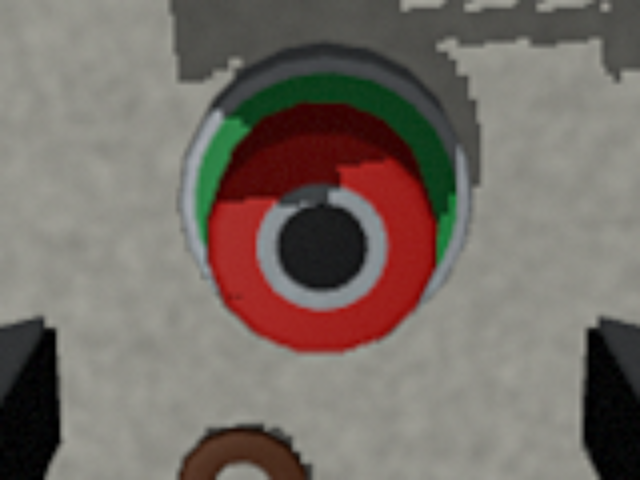

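View pics/t3.png

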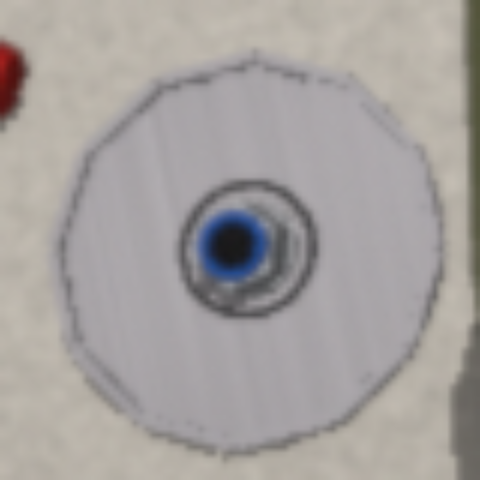

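The nut stands upright inside the dish ring at crop (235,245). The bush hole at crop (322,248) matches the predicted position, so I grasp the bush.

Call:
jog_arm --pt "0 -0.001 0.03 0 0 0 0.5" --pt "0 0 0.04 0 0 0 0.5" --pt "0 0 0.02 0 0 0 0.4" --pt "0 0 0.009 0 0 0 0.3" --pt "0 0 0 0 0 0 0.2" --squeeze 15

```text
time_s: 8.55
ee_pos: [0.4768, 0.1063, 0.0329]
eef_rot: [-3.141, -0.002, 3.06]
force: [0.6, -0.2, 1.2]
grip_width: 0.0578
grip_force: 0.0
```

Call:
jog_arm --pt "0 0 0 0 0 0 0.1" --pt "0 0 0 0 0 0 0" --pt "0 0 0 0 0 0 -0.2" --pt "0 0 0 0 0 0 -0.4" --pt "0 0 0 0 0 0 -0.4"

```text
time_s: 9.05
ee_pos: [0.4778, 0.1062, 0.0345]
eef_rot: [3.141, 0.002, 3.06]
force: [-1.1, 1.5, 6.6]
grip_width: 0.0437
grip_force: 15.0
```

Call:
jog_arm --pt "0 0 0 0 0 0 -0.4" --pt "0 0 0 0 0 0 -0.4"

```text
time_s: 9.25
ee_pos: [0.4778, 0.1062, 0.0345]
eef_rot: [3.141, 0.002, 3.06]
force: [-1.4, 0.6, 8.0]
grip_width: 0.0434
grip_force: 15.0
```

Call:
jog_arm --pt "0 0 -0.01 0 0 0 -0.4" --pt "0 0 -0.03 0 0 0 -0.4" --pt "0 0 -0.03 0 0 0 -0.4" --pt "-0.015 0.01 -0.01 0 0 0 -0.4" --pt "-0.033 0.021 0 0 0 0 -0.4"

```text
time_s: 9.75
ee_pos: [0.5281, 0.1328, 0.1167]
eef_rot: [3.141, 0.003, 3.059]
force: [0.2, -0.1, -1.4]
grip_width: 0.0439
grip_force: 15.0
```

Call:
jog_arm --pt "-0.035 0.022 0 0 0 0 -0.4" --pt "-0.035 0.022 0 0 0 0 -0.4" --pt "-0.025 0.016 0 0 0 0 -0.4" --pt "-0.01 0.007 0 0 0 0 -0.4" --pt "0 0 0 0 0 0 -0.4"

```text
time_s: 10.25
ee_pos: [0.6381, 0.1917, 0.1133]
eef_rot: [-3.141, -0.0, 3.06]
force: [-0.2, -0.8, -2.3]
grip_width: 0.0438
grip_force: 15.0
```

Call:
jog_arm --pt "0 0 0 0 0 0 -0.4" --pt "0 0 0 0 0 0 -0.4"

```text
time_s: 10.45
ee_pos: [0.6371, 0.1907, 0.1139]
eef_rot: [-3.141, -0.0, 3.06]
force: [-0.3, -0.1, -1.6]
grip_width: 0.0438
grip_force: 15.0
```

Run:
```python
from h import *
from station import ctrl
o=ctrl.get_obs();m=ctrl.camera_model("wrist");img=ctrl.camera("wrist");print(o["ee_pos"],o["eef_rot"])
p=cv2.projectPoints(np.array([[.6382,.1914,.006]]),m["rvec"],m["tvec"],np.array(m["intrinsics"]),None)[0].ravel();print(p)
print(delta(o,(.6382,.1914,.0165)));print(ring(img,m,p,.006,35,0))
```

```text
[0.63707269 0.19070792 0.11388831] [-3.14148603e+00 -9.74632435e-05  3.05954734e+00]
[326.81071092 237.41348418]
(array([-0.0011,  0.0008,  0.0974]), None)
(array([326.69120407, 235.95449066]), array([31.63566399, 32.76559448]), array([0.63694103, 0.19140031, 0.006     ]))
```

The wrist view gives the ring at (0.637, 0.191), within 1 mm of the first measurement. I lower the bush.

Call:
jog_arm --pt "-0.0005 0.0005 0.03 0 0 0 -0.4" --pt "0 0 0.035 0 0 0 -0.4" --pt "0 0 0.018 0 0 0 -0.4" --pt "0 0 0.009 0 0 0 -0.4" --pt "0 0 0.002 0 0 0 -0.4"

```text
time_s: 11.0
ee_pos: [0.6378, 0.1914, 0.0192]
eef_rot: [-3.141, -0.001, 3.06]
force: [-0.8, 0.3, -0.7]
grip_width: 0.0433
grip_force: 15.0
```

Call:
jog_arm --pt "0 0 0.001 0 0 0 -0.4" --pt "0 0 0.001 0 0 0 -0.4" --pt "0 0 0 0 0 0 -0.4" --pt "0 0 0 0 0 0 -0.4"

```text
time_s: 11.4
ee_pos: [0.6384, 0.1917, 0.0181]
eef_rot: [3.141, 0.001, 3.06]
force: [0.2, -0.8, -0.8]
grip_width: 0.0438
grip_force: 15.0
```

Call:
jog_arm --pt "0 0 0.001 0 0 0 -0.4" --pt "0 0 0.0007 0 0 0 -0.4" --pt "0 0 0 0 0 0 -0.4" --pt "0 0 0 0 0 0 -0.4"

```text
time_s: 11.8
ee_pos: [0.6384, 0.1917, 0.0165]
eef_rot: [3.141, 0.001, 3.06]
force: [-2.8, -1.4, 5.9]
grip_width: 0.0439
grip_force: 15.0
```

Call:
jog_arm --pt "0 0 0 0 0 0 0.1" --pt "0 0 0 0 0 0 0.4" --pt "0 0 0 0 0 0 0.4" --pt "0 0 -0.01 0 0 0 0.4" --pt "0 0 -0.03 0 0 0 0.6"

```text
time_s: 12.3
ee_pos: [0.6368, 0.1913, 0.054]
eef_rot: [-3.14, -0.005, 3.06]
force: [0.3, -0.7, -0.3]
grip_width: 0.0705
grip_force: 0.0
```

Call:
jog_arm --pt "0 0 -0.04 0 0 0 0.85" --pt "0.01 -0.006 -0.02 0 0 0 0.85" --pt "0.03 -0.019 0 0 0 0 0.85" --pt "0.035 -0.0225 0 0 0 0 0.85" --pt "0.035 -0.0225 0 0 0 0 0.85"

```text
time_s: 12.8
ee_pos: [0.5215, 0.1303, 0.1164]
eef_rot: [3.141, 0.001, 3.06]
force: [0.6, -0.6, 0.8]
grip_width: 0.087
grip_force: 0.0
```

Call:
jog_arm --pt "0.028 -0.018 0 0 0 0 0.85" --pt "0.015 -0.0095 0 0 0 0 0.85" --pt "0 0 0 0 0 0 0.85" --pt "0 0 0 0 0 0 0.85" --pt "0 0 0 0 0 0 0.85"

```text
time_s: 13.3
ee_pos: [0.4786, 0.1073, 0.116]
eef_rot: [3.141, 0.001, 3.06]
force: [0.5, 0.1, -0.3]
grip_width: 0.0869
grip_force: 0.0
```

Run:
```python
from h import *
from station import ctrl
o=ctrl.get_obs();m=ctrl.camera_model("wrist");img=ctrl.camera("wrist");print(o["ee_pos"],o["eef_rot"])
hsv=cv2.cvtColor(img,cv2.COLOR_RGB2HSV)
k=cv2.inRange(hsv,(45,80,30),(90,255,255));n,l,s,c=cv2.connectedComponentsWithStats(k);i=1+s[1:,4].argmax()
c,r=cv2.minEnclosingCircle(cv2.findNonZero((l==i).astype(np.uint8)));P=cast(m,c,.024);print(c,r,P);print(delta(o,(*P[:2],.005)))
img=ctrl.camera("scene");cv2.imwrite("pics/s4.png",img[160:460,180:580,::-1])
```

```text
[0.47862327 0.10732934 0.11604094] [3.14138848e+00 7.27431414e-04 3.06000165e+00]
(325.94085693359375, 239.13441467285156) 34.444068908691406 [0.47731754 0.10743605 0.024     ]
(array([ 0.0014, -0.    ,  0.111 ]), None)
```

View pics/s4.png

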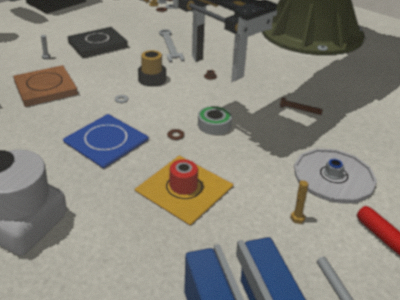

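The scene shows the bush upright in the yellow plate's ring at (184,178) and the nut in the dish at (335,168). The bearing is bare at (0.477, 0.107), so I grasp it.

Call:
jog_arm --pt "0.001 0 0.03 0 0 0 0.85" --pt "0 0 0.04 0 0 0 0.85" --pt "0 0 0.025 0 0 0 0.85" --pt "0 0 0.011 0 0 0 0.85" --pt "0 0 0.003 0 0 0 0.7" --squeeze 25

```text
time_s: 13.9
ee_pos: [0.4766, 0.1071, 0.0059]
eef_rot: [-3.141, -0.002, 3.06]
force: [0.9, -0.2, 0.9]
grip_width: 0.0821
grip_force: 0.0
```

Call:
jog_arm --pt "0 0 0 0 0 0 0.5" --pt "0 0 0 0 0 0 0.3" --pt "0 0 0 0 0 0 0.1" --pt "0 0 0 0 0 0 0" --pt "0 0 0 0 0 0 0"

```text
time_s: 14.4
ee_pos: [0.4775, 0.1072, 0.0079]
eef_rot: [3.141, 0.002, 3.06]
force: [-1.2, 1.8, 7.6]
grip_width: 0.0618
grip_force: 25.0
```

Call:
jog_arm --pt "0 0 0 0 0 0 0" --pt "0 0 0 0 0 0 0"

```text
time_s: 14.6
ee_pos: [0.4775, 0.1072, 0.0078]
eef_rot: [3.141, 0.002, 3.06]
force: [-1.8, 1.3, 7.1]
grip_width: 0.0614
grip_force: 25.0
```

Call:
jog_arm --pt "0 0 -0.01 0 0 0 0" --pt "0 0 -0.03 0 0 0 0" --pt "0 0 -0.03 0 0 0 0" --pt "-0.015 -0.0065 -0.015 0 0 0 0" --pt "-0.035 -0.015 0 0 0 0 0"

```text
time_s: 15.1
ee_pos: [0.5253, 0.0822, 0.0951]
eef_rot: [3.141, 0.003, 3.062]
force: [0.6, -0.2, -2.7]
grip_width: 0.0616
grip_force: 25.0
```

Call:
jog_arm --pt "-0.04 -0.0175 0 0 0 0 0" --pt "-0.04 -0.0175 0 0 0 0 0" --pt "-0.035 -0.015 0 0 0 0 0" --pt "-0.02 -0.0085 0 0 0 0 0" --pt "0 0 0 0 0 0 0"

```text
time_s: 15.6
ee_pos: [0.6558, 0.0105, 0.0916]
eef_rot: [-3.141, -0.0, 3.058]
force: [-0.2, -1.1, -2.9]
grip_width: 0.0612
grip_force: 25.0
```

Call:
jog_arm --pt "0 0 0 0 0 0 0" --pt "0 0 0 0 0 0 0"

```text
time_s: 15.8
ee_pos: [0.6539, 0.0127, 0.092]
eef_rot: [-3.142, -0.001, 3.06]
force: [0.5, -0.1, -3.3]
grip_width: 0.0612
grip_force: 25.0
```

Run:
```python
from h import *
from station import ctrl
o=ctrl.get_obs();m=ctrl.camera_model("wrist");img=ctrl.camera("wrist");print(o["ee_pos"],o["eef_rot"])
p=cv2.projectPoints(np.array([[.6552,.0123,.01]]),m["rvec"],m["tvec"],np.array(m["intrinsics"]),None)[0].ravel();print(p)
print(delta(o,(.6552,.0123,.0178)));cv2.imwrite("pics/w5.png",img[:,:,::-1]);print(ring(img,m,p,.01,44,1))
```

```text
[0.65386617 0.01269297 0.09201692] [-3.14158330e+00 -5.13378859e-04  3.06032027e+00]
[325.64520896 245.77995637]
(array([-0.0014, -0.0003,  0.0742]), None)
(array([325.62917328, 244.73559189]), array([46.94424438, 47.79130554]), array([0.65437464, 0.01235363, 0.01      ]))
```

Call:
jog_arm --pt "-0.001 0 0.025 0 0 0 0" --pt "0 0 0.025 0 0 0 0" --pt "0 0 0.013 0 0 0 0" --pt "0 0 0.006 0 0 0 0" --pt "0 0 0.002 0 0 0 0"

```text
time_s: 16.35
ee_pos: [0.6556, 0.0123, 0.0209]
eef_rot: [-3.142, 0.0, 3.06]
force: [0.3, -0.2, -2.0]
grip_width: 0.0614
grip_force: 25.0
```

Call:
jog_arm --pt "0 0 0.001 0 0 0 0" --pt "0 0 0.001 0 0 0 0" --pt "0 0 0 0 0 0 0" --pt "0 0 0 0 0 0 0"

```text
time_s: 16.75
ee_pos: [0.6558, 0.0121, 0.0192]
eef_rot: [3.142, 0.001, 3.06]
force: [0.5, 0.3, -2.4]
grip_width: 0.0614
grip_force: 25.0
```

Call:
jog_arm --pt "0 0 0.001 0 0 0 0" --pt "0 0 0.0005 0 0 0 0" --pt "0 0 0 0 0 0 0" --pt "0 0 0 0 0 0 0"

```text
time_s: 17.15
ee_pos: [0.6558, 0.0121, 0.0179]
eef_rot: [3.142, 0.001, 3.06]
force: [-4.3, -0.0, 5.9]
grip_width: 0.0615
grip_force: 25.0
```

Call:
jog_arm --pt "0 0 0 0 0 0 0.5" --pt "0 0 0 0 0 0 0.85" --pt "0 0 0 0 0 0 0.85" --pt "0 0 -0.01 0 0 0 0.85" --pt "0 0 -0.03 0 0 0 0.85"

```text
time_s: 17.65
ee_pos: [0.6542, 0.0121, 0.0555]
eef_rot: [-3.141, -0.005, 3.06]
force: [0.8, 0.1, 0.0]
grip_width: 0.0868
grip_force: 0.0
```

Call:
jog_arm --pt "0 0 -0.045 0 0 0 0.6" --pt "0.0145 -0.0092 -0.03 0 0 0 0.5" --pt "0.034 -0.022 0 0 0 0 0.5" --pt "0.037 -0.024 0 0 0 0 0.5" --pt "0.037 -0.024 0 0 0 0 0.5"

```text
time_s: 18.15
ee_pos: [0.5256, -0.0573, 0.133]
eef_rot: [-3.141, 0.001, 3.06]
force: [1.0, -0.5, 1.1]
grip_width: 0.0703
grip_force: 0.0
```

Call:
jog_arm --pt "0.037 -0.024 0 0 0 0 0.5" --pt "0.027 -0.017 0 0 0 0 0.5" --pt "0.01 -0.006 0 0 0 0 0.5" --pt "0 0 0 0 0 0 0.5" --pt "0 0 0 0 0 0 0.5"

```text
time_s: 18.65
ee_pos: [0.4505, -0.0974, 0.1327]
eef_rot: [-3.141, 0.001, 3.06]
force: [-0.1, -0.4, 1.0]
grip_width: 0.0706
grip_force: 0.0
```

Run:
```python
from h import *
from station import ctrl
o=ctrl.get_obs();m=ctrl.camera_model("wrist");img=ctrl.camera("wrist");print(o["ee_pos"],o["eef_rot"])
p=cv2.projectPoints(np.array([[.4497,-.0977,.06]]),m["rvec"],m["tvec"],np.array(m["intrinsics"]),None)[0].ravel();print(p)
print(delta(o,(.4497,-.0977,.034)))
u,v=p.astype(int);a=cv2.resize(img[v-60:v+60,u-60:u+60,::-1],None,fx=3,fy=3)
t=ctrl.camera("top");b=cv2.resize(t[170:260,180:360,::-1],(720,360));
cv2.imwrite("pics/w6.png",cv2.resize(np.hstack([a,b]),None,fx=.74,fy=.74))
```

```text
[ 0.45047294 -0.0974382   0.13273766] [-3.14148079e+00  1.09740041e-03  3.05981417e+00]
[325.62868903 246.06215513]
(array([ 0.0009, -0.0003,  0.0987]), None)
```

View pics/w6.png

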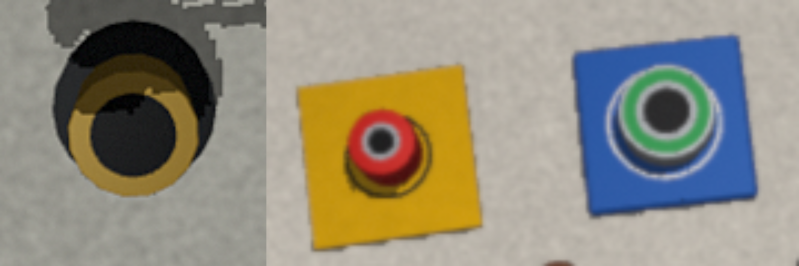

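The sleeve hole at (133,135) in the crop matches the prediction. In the top view the bush and bearing sit inside their rings. I grasp the sleeve.

Call:
jog_arm --pt "0.001 0 0.03 0 0 0 0.5" --pt "0 0 0.04 0 0 0 0.5" --pt "0 0 0.02 0 0 0 0.4" --pt "0 0 0.009 0 0 0 0.3" --pt "0 0 0 0 0 0 0.2" --squeeze 25

```text
time_s: 19.25
ee_pos: [0.4485, -0.0971, 0.0325]
eef_rot: [3.141, -0.002, 3.06]
force: [0.2, 0.7, 0.2]
grip_width: 0.0577
grip_force: 0.0
```

Call:
jog_arm --pt "0 0 0 0 0 0 0.1" --pt "0 0 0 0 0 0 0" --pt "0 0 0 0 0 0 -0.2" --pt "0 0 0 0 0 0 -0.4" --pt "0 0 0 0 0 0 -0.4"

```text
time_s: 19.75
ee_pos: [0.4491, -0.0976, 0.0342]
eef_rot: [-3.141, 0.002, 3.06]
force: [-0.5, 2.0, 7.1]
grip_width: 0.0436
grip_force: 25.0
```

Call:
jog_arm --pt "0 0 0 0 0 0 -0.4" --pt "0 0 0 0 0 0 -0.4"

```text
time_s: 19.95
ee_pos: [0.4491, -0.0976, 0.0342]
eef_rot: [-3.141, 0.002, 3.06]
force: [-0.8, 2.2, 7.9]
grip_width: 0.0437
grip_force: 25.0
```

Call:
jog_arm --pt "0 0 -0.01 0 0 0 -0.4" --pt "0 0 -0.03 0 0 0 -0.4" --pt "0 0 -0.03 0 0 0 -0.4" --pt "0 -0.018 -0.01 0 0 0 -0.4" --pt "-0.001 -0.036 0 0 0 0 -0.4"

```text
time_s: 20.45
ee_pos: [0.4458, -0.1512, 0.1158]
eef_rot: [-3.141, 0.003, 3.062]
force: [0.7, -0.5, -2.6]
grip_width: 0.0436
grip_force: 25.0
```

Call:
jog_arm --pt "-0.001 -0.04 0 0 0 0 -0.4" --pt "-0.001 -0.04 0 0 0 0 -0.4" --pt "-0.001 -0.04 0 0 0 0 -0.4" --pt "-0.001 -0.029 0 0 0 0 -0.4" --pt "-0.001 -0.014 0 0 0 0 -0.4"

```text
time_s: 20.95
ee_pos: [0.4361, -0.3164, 0.1137]
eef_rot: [-3.141, 0.0, 3.058]
force: [1.0, -0.1, -1.1]
grip_width: 0.0438
grip_force: 25.0
```

Call:
jog_arm --pt "0 0 0 0 0 0 -0.4" --pt "0 0 0 0 0 0 -0.4" --pt "0 0 0 0 0 0 -0.4"

```text
time_s: 21.25
ee_pos: [0.4369, -0.3131, 0.1134]
eef_rot: [3.141, -0.0, 3.061]
force: [-0.2, -0.2, -2.0]
grip_width: 0.0435
grip_force: 25.0
```

Run:
```python
from h import *
from station import ctrl
o=ctrl.get_obs();m=ctrl.camera_model("wrist");img=ctrl.camera("wrist");print(o["ee_pos"],o["eef_rot"])
p=cv2.projectPoints(np.array([[.4381,-.3143,.02]]),m["rvec"],m["tvec"],np.array(m["intrinsics"]),None)[0].ravel();print(p)
print(delta(o,(.4381,-.3143,.0302)));print(ring(img,m,p,.02,36,1))
```

```text
[ 0.43688718 -0.31308887  0.11340146] [ 3.14135384e+00 -1.51715763e-04  3.06098602e+00]
[324.53930245 241.97947452]
(array([-0.0013, -0.0011,  0.0832]), None)
(array([324.74591827, 240.8276062 ]), array([33.38989639, 34.51561737]), array([ 0.43716925, -0.31406048,  0.02      ]))
```

Call:
jog_arm --pt "-0.001 -0.001 0.025 0 0 0 -0.4" --pt "0 0 0.03 0 0 0 -0.4" --pt "0 0 0.016 0 0 0 -0.4" --pt "0 0 0.007 0 0 0 -0.4" --pt "0 0 0.002 0 0 0 -0.4"

```text
time_s: 21.8
ee_pos: [0.4377, -0.3148, 0.0331]
eef_rot: [3.141, -0.0, 3.061]
force: [0.5, -0.6, -1.3]
grip_width: 0.0434
grip_force: 25.0
```

Call:
jog_arm --pt "0 0 0.001 0 0 0 -0.4" --pt "0 0 0.001 0 0 0 -0.4" --pt "0 0 0 0 0 0 -0.4" --pt "0 0 0 0 0 0 -0.4"

```text
time_s: 22.2
ee_pos: [0.4377, -0.3155, 0.0317]
eef_rot: [-3.141, 0.001, 3.06]
force: [-0.1, -0.9, -1.6]
grip_width: 0.0436
grip_force: 25.0
```

Call:
jog_arm --pt "0 0.0005 0.001 0 0 0 -0.4" --pt "0 0.0005 0.0007 0 0 0 -0.4" --pt "0 0 0 0 0 0 -0.4" --pt "0 0 0 0 0 0 -0.4"

```text
time_s: 22.6
ee_pos: [0.4378, -0.3148, 0.0302]
eef_rot: [-3.141, 0.001, 3.06]
force: [-2.8, -0.9, 5.9]
grip_width: 0.0437
grip_force: 25.0
```

Call:
jog_arm --pt "0 0 0 0 0 0 0.1" --pt "0 0 0 0 0 0 0.4" --pt "0 0 0 0 0 0 0.4" --pt "0 0 -0.01 0 0 0 0.4" --pt "0 0 -0.03 0 0 0 0.6"

```text
time_s: 23.1
ee_pos: [0.4367, -0.3135, 0.0684]
eef_rot: [3.139, -0.004, 3.06]
force: [-0.2, 0.1, 0.1]
grip_width: 0.0704
grip_force: 0.0
```

Call:
jog_arm --pt "0 0 -0.035 0 0 0 0.85" --pt "0.0005 0.018 -0.01 0 0 0 0.85" --pt "0.001 0.037 0 0 0 0 0.85" --pt "0.001 0.04 0 0 0 0 0.85" --pt "0.001 0.04 0 0 0 0 0.85"

```text
time_s: 23.6
ee_pos: [0.4451, -0.1783, 0.1153]
eef_rot: [-3.141, 0.001, 3.059]
force: [-0.0, -0.1, 0.1]
grip_width: 0.087
grip_force: 0.0
```

Call:
jog_arm --pt "0.001 0.04 0 0 0 0 0.85" --pt "0.001 0.03 0 0 0 0 0.85" --pt "0.001 0.013 0 0 0 0 0.85" --pt "0 0 0 0 0 0 0.85" --pt "0 0 0 0 0 0 0.85"

```text
time_s: 24.1
ee_pos: [0.4492, -0.0974, 0.1148]
eef_rot: [-3.141, 0.0, 3.06]
force: [-0.0, -0.1, -1.0]
grip_width: 0.0871
grip_force: 0.0
```

Run:
```python
from h import *
from station import ctrl
o=ctrl.get_obs();m=ctrl.camera_model("wrist");img=ctrl.camera("wrist");print(o["ee_pos"],o["eef_rot"])
p=cv2.projectPoints(np.array([[.449,-.0972,.024]]),m["rvec"],m["tvec"],np.array(m["intrinsics"]),None)[0].ravel();print(p)
print(delta(o,(.449,-.0972,.005)))
u,v=p.astype(int);a=cv2.resize(img[v-60:v+60,u-60:u+60,::-1],None,fx=3,fy=3)
t=ctrl.camera("top");b=cv2.resize(t[275:365,450:540,::-1],(360,360));
cv2.imwrite("pics/w7.png",np.hstack([a,b]))
```

```text
[ 0.44917946 -0.09737312  0.11483276] [-3.14130218e+00  4.30175437e-04  3.05982456e+00]
[326.19508431 240.88490571]
(array([0.0002, 0.0002, 0.1098]), None)
```

View pics/w7.png

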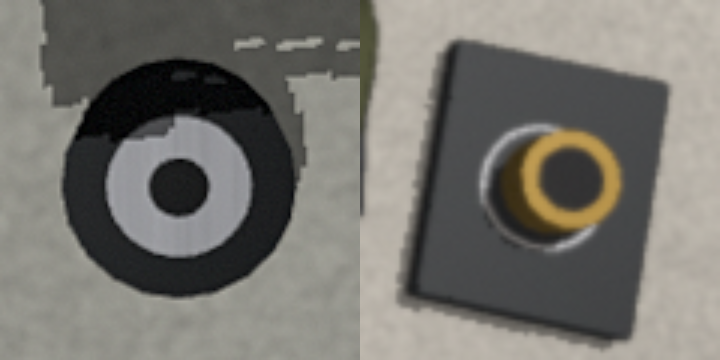

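The sleeve stands upright in the stone's ring. The pulley hub at (180,186) is centred as predicted, so I grasp it.

Call:
jog_arm --pt "-0.001 0 0.03 0 0 0 0.85" --pt "0 0 0.04 0 0 0 0.85" --pt "0 0 0.025 0 0 0 0.85" --pt "0 0 0.01 0 0 0 0.85" --pt "0 0 0.003 0 0 0 0.7" --squeeze 20

```text
time_s: 24.7
ee_pos: [0.4497, -0.0973, 0.006]
eef_rot: [3.141, -0.001, 3.059]
force: [0.3, -0.8, 1.3]
grip_width: 0.0824
grip_force: 0.0
```

Call:
jog_arm --pt "0 0 0 0 0 0 0.5" --pt "0 0 0 0 0 0 0.3" --pt "0 0 0 0 0 0 0.1" --pt "0 0 0 0 0 0 0" --pt "0 0 0 0 0 0 0"

```text
time_s: 25.2
ee_pos: [0.4507, -0.0969, 0.0076]
eef_rot: [-3.141, 0.002, 3.06]
force: [-0.9, -0.8, 7.2]
grip_width: 0.0613
grip_force: 20.0
```

Call:
jog_arm --pt "0 0 0 0 0 0 0" --pt "0 0 0 0 0 0 0"

```text
time_s: 25.4
ee_pos: [0.4506, -0.0969, 0.0076]
eef_rot: [-3.141, 0.002, 3.06]
force: [-0.9, -0.5, 7.1]
grip_width: 0.0617
grip_force: 20.0
```

Call:
jog_arm --pt "0 0 -0.01 0 0 0 0" --pt "0 0 -0.03 0 0 0 0" --pt "0 0 -0.035 0 0 0 0" --pt "-0.015 -0.008 -0.02 0 0 0 0" --pt "-0.035 -0.019 0 0 0 0 0"

```text
time_s: 25.9
ee_pos: [0.4986, -0.1275, 0.1058]
eef_rot: [-3.141, 0.005, 3.061]
force: [0.4, 0.3, -2.6]
grip_width: 0.0621
grip_force: 20.0
```

Call:
jog_arm --pt "-0.04 -0.0215 0 0 0 0 0" --pt "-0.04 -0.0215 0 0 0 0 0" --pt "-0.035 -0.019 0 0 0 0 0" --pt "-0.025 -0.0135 0 0 0 0 0" --pt "-0.01 -0.0055 0 0 0 0 0"

```text
time_s: 26.4
ee_pos: [0.6417, -0.2218, 0.1017]
eef_rot: [-3.142, -0.0, 3.059]
force: [-0.4, 1.0, -1.7]
grip_width: 0.0615
grip_force: 20.0
```

Call:
jog_arm --pt "0 0 0 0 0 0 0" --pt "0 0 0 0 0 0 0" --pt "0 0 0 0 0 0 0"

```text
time_s: 26.7
ee_pos: [0.64, -0.2201, 0.102]
eef_rot: [3.142, -0.0, 3.06]
force: [0.8, 0.3, -1.2]
grip_width: 0.0615
grip_force: 20.0
```

Run:
```python
from h import *
from station import ctrl
o=ctrl.get_obs();m=ctrl.camera_model("wrist");img=ctrl.camera("wrist");print(o["ee_pos"],o["eef_rot"])
p=cv2.projectPoints(np.array([[.6403,-.2204,.018]]),m["rvec"],m["tvec"],np.array(m["intrinsics"]),None)[0].ravel();print(p)
print(delta(o,(.641,-.2204,.0256)));print(ring(img,m,p,.018,44,0))
```

```text
[ 0.64000184 -0.22010647  0.10204266] [ 3.14153039e+00 -7.87401097e-05  3.06012284e+00]
[325.66307457 243.74168834]
(array([-0.001 , -0.0002,  0.0764]), None)
(array([325.7391243 , 241.35541534]), array([45.28751373, 47.22283173]), array([ 0.63841338, -0.22019028,  0.018     ]))
```

Call:
jog_arm --pt "0 0 0.025 0 0 0 0" --pt "0 0 0.025 0 0 0 0" --pt "0 0 0.015 0 0 0 0" --pt "0 0 0.006 0 0 0 0" --pt "0 0 0.002 0 0 0 0"

```text
time_s: 27.25
ee_pos: [0.6405, -0.2205, 0.0286]
eef_rot: [3.142, -0.0, 3.06]
force: [-0.1, -0.1, -1.6]
grip_width: 0.0616
grip_force: 20.0
```

Call:
jog_arm --pt "0 0 0.001 0 0 0 0" --pt "0 0 0.001 0 0 0 0" --pt "0 0 0 0 0 0 0" --pt "0 0 0 0 0 0 0"

```text
time_s: 27.65
ee_pos: [0.6407, -0.2208, 0.027]
eef_rot: [-3.141, 0.001, 3.06]
force: [0.3, 0.1, -1.4]
grip_width: 0.0616
grip_force: 20.0
```

Call:
jog_arm --pt "0 0 0.001 0 0 0 0" --pt "0 0 0.0007 0 0 0 0" --pt "0 0 0 0 0 0 0" --pt "0 0 0 0 0 0 0"

```text
time_s: 28.05
ee_pos: [0.6407, -0.2207, 0.0257]
eef_rot: [-3.141, 0.0, 3.06]
force: [-3.5, 0.9, 5.1]
grip_width: 0.0615
grip_force: 20.0
```

Call:
jog_arm --pt "0 0 0 0 0 0 0.5" --pt "0 0 0 0 0 0 0.85" --pt "0 0 0 0 0 0 0.85" --pt "0 0 -0.01 0 0 0 0.85" --pt "0 0 -0.03 0 0 0 0.85"

```text
time_s: 28.55
ee_pos: [0.6392, -0.2201, 0.063]
eef_rot: [3.14, -0.005, 3.06]
force: [0.2, 0.2, 0.4]
grip_width: 0.0868
grip_force: 0.0
```

Call:
jog_arm --pt "0 0 -0.04 0 0 0 0.85" --pt "0.03 0.02 -0.04 0 0 0 0.85" --pt "0.04 0.03 -0.02 0 0 0 0.85" --pt "0.04 0.03 0 0 0 0 0.85" --pt "0.03 0.02 0 0 0 0 0.85"

```text
time_s: 29.05
ee_pos: [0.5122, -0.112, 0.1619]
eef_rot: [-3.141, 0.002, 3.06]
force: [1.1, -0.6, -0.4]
grip_width: 0.087
grip_force: 0.0
```

Call:
jog_arm --pt "0.01 0.01 0 0 0 0 0.85" --pt "0 0 0 0 0 0 0.85" --pt "0 0 0 0 0 0 0.85"

```text
time_s: 29.35
ee_pos: [0.5053, -0.1031, 0.1613]
eef_rot: [-3.141, 0.001, 3.06]
force: [-0.0, -0.4, -0.2]
grip_width: 0.0868
grip_force: 0.0
```

Run:
```python
from h import *
from station import ctrl
cv2.imwrite("pics/t8.png",ctrl.camera("top")[150:390,80:560,::-1]);print(ctrl.get_obs()["ee_pos"])
```

```text
[ 0.50541227 -0.10331919  0.16093265]
```

View pics/t8.png

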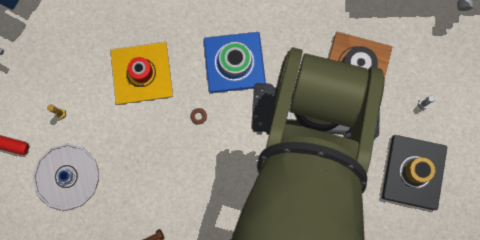

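The picture shows four parts upright in their rings, and the visible part of the pulley at (360,62) sits on the board. The gripper is clear, so I hand in.

```bash
python3 -c "
from station import ctrl
print(ctrl.hand_in())"
```

```text
the job is handed in; nothing more can be done
None
```

I set all five parts down on their own rings, let go of them and handed the job in at about 29 s of the 122 s; the last picture showed four parts upright in their rings and the pulley on the board, partly hidden by the arm, and hand-in gave no pass or fail result.

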